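Tilt check of a specimen pot

TASK

Lift the white screw-lid specimen pot out of the grey bin and stand it upright in the cup on the tilt stand, letting go of it while the plate is still down. Then take the tilt plate by its black handle, swing it up until the plate's pointer lines up with the index mark clamped on the curved scale, and finish while holding it there: the plate drops if released, so do not let go at the end. Leave the index mark where it is set, leave the ribbon roll in the bin and do not disturb the things standing round about.

Things in the scene. Friction and masses are not known exactly. Their poses are not given: they have to be found in the camera images.
- pot_center (a point): centre (half-way up, 41.5 mm above its underside) of the loose white specimen pot, 83 mm tall, 80 g nominal; plain round body 42 mm in diameter up to 68 mm, then a ribbed round lid 48 mm in diameter from 68 to 82 mm. Take it by the lid: bin walls and cup rim leave no room for fingers lower down. Its z axis points up. It stands upright in one of the two compartments of the bin, either one
- bin: grey open bin that does not move, 176 (its x) x 104 (its y) x 45 mm high, walls and floor 4 mm; a cross wall of full height at its middle makes two compartments of about 82 x 96 mm, centred 43 mm either way along its x axis. Origin: centre of its underside. One compartment holds the pot, whose lid stands well above the walls, the other the ribbon roll
- ribbon: loose black ribbon roll with a cardboard core, 42 mm in diameter, 60 mm tall, standing in the other compartment of the bin; origin: centre of its underside. To be left there
- stand: tilt stand fixed to the bench: grey base 166 (x) x 155 (y) x 15 mm with a hinged aluminium plate. Origin on the bench. Hinge line: along its x axis at y = -100 mm, 50 mm up. The lowered plate reaches to its +y, the handle beyond the base over free bench. The upright curved scale stands at x = -75 to -83 mm (mark's screw to -95), y -60 to +40 mm, up to 150 mm above the bench
- plate_hinge (a point): point on the hinge line in the middle of the plate's width, 50 mm above the bench; it moves with the plate: its x axis is the hinge line, its y axis runs along the plate to the handle, its z axis is the plate's normal (straight up when the plate is down)
- handle (a point): middle of the black handle bar, 190 mm from the hinge along the plate's y axis, 50 mm above the bench when down. Bar 18 mm wide (along the hinge line), 18 mm high, 62 mm long (154 to 216 mm from the hinge): pinch it across its 18 mm width from above; it turns between the fingers if they stay upright while the plate rises. Lifting takes about 3 N here
- cup_seat (a point): centre of the inner floor of the round grey cup on the plate, 70 mm from the hinge and 8 mm above the plate's middle plane (58 mm above the bench with the plate down); the cup is open upward, 47 mm inside diameter for the lowest 34 mm, then flaring to 60 mm at its rim (68 mm outside), which is 48 mm above this floor. The pot stands on this floor
- pot_seated (a point): point 41.5 mm above the cup's floor: where the pot's centre is when it stands in the cup
- pointer_tip (a point): tip of the thin black pointer on the plate's scale side, 150 mm from the hinge, 71 mm to the -x side of the plate's middle; it swings with the plate behind the scale and shows 25 mm beyond the scale's outer edge
- mark_tip (a point): point at the outer end of the index mark (black radial tab 50 mm long, 5 mm wide, with a small round steel screw, clamped across the curved scale), at the same 150 mm from the hinge and the same 71 mm to the side: the pointer tip coincides with it when the plate stands at the marked angle. The y axis of this point points from the hinge to the mark
- tilt_plate (a joint): angle of the plate above its lowered rest, rad: 0 down, grows as the handle end rises, up to 1.2; gravity pulls it down
- index_mark (a joint): angle of the index mark on the scale, rad, on the same zero as the plate's angle: the angle to be reached; stiff clamp, not to be moved
- timer: small white timer 62 x 62 x 34 mm lying near the bin; leave alone. Origin: centre of its underside
- label_roll: white label roll 80 mm in diameter, 27 mm high, lying beyond the stand; leave alone. Origin: centre of its underside
- stapler: blue stapler 36 x 128 x 48 mm, on the bench beyond bin and stand; leave alone. Origin: centre of its underside
Things that resemble listed ones, but are neither listed nor needed, are in the scene too. Leave any pink look-alike of the part that bears pot_center alone.

How it is judged:
On the way, in this order (a step that is already met when the one before it is completed fails the run):
1. the pot is lifted clear of the bin in the gripper (height (world z) of pot_center above 0.1 m and contact force between pot and the fingers above 0.3 N and contact force between pot and bin below 0.05 N), for 0.1 s.
2. the pot stands upright in the cup, let go of, while the plate is down (distance between pot_center and pot_seated below 0.015 m and angle between the z axis of pot_center and the z axis of plate_hinge, either way round below 0.3 rad and value of joint tilt_plate below 0.06 rad and contact force between pot and the fingers below 0.05 N and linear speed of pot below 0.03 m/s), for 0.2 s.
At the end, for the whole second after the job is handed in: Fingers hold the plate still, pointer within 0.06 rad (3.5 degrees) of the index mark; the pot stands in the cup (centre within 15 mm of its seat, axis within 0.3 rad of the plate's normal), untouched by the robot; index mark within 6 mm of where it was set; ribbon roll still in the bin (angle between the y axis of plate_hinge and the y axis of mark_tip, either way round below 0.06 rad and velocity of joint tilt_plate between -0.05 and 0.05 rad/s and contact force between tilt_plate and the fingers above 0.5 N and contact force between pot and the arm below 0.05 N and contact force between pot and the fingers below 0.05 N and distance between pot_center and pot_seated below 0.015 m and angle between the z axis of pot_center and the z axis of plate_hinge, either way round below 0.3 rad and distance of mark_tip from where it was at the start of the episode below 0.006 m and horizontal distance between ribbon and bin below 0.08 m and height (world z) of ribbon below 0.03 m); the arm keeps its last pose, push and grip.
It fails at once if timer, label roll or stapler pushed more than 30 mm (distance of any of timer, label_roll, stapler from where it was at the start of the episode above 0.03 m).
It fails at once if the index mark shifted (distance of mark_tip from where it was at the start of the episode above 0.008 m).
It fails at once if the ribbon roll taken out of the bin (height (world z) of ribbon above 0.06 m).
It also fails if it takes over 51 s, if anything falls off the work surface, if the arm or the gripper's body presses on something with over 40 N, if the wrist force passes 120 N, or if a joint passes its speed limit or range.

ROBOT

A 6-joint arm with a two-finger parallel gripper is mounted at the origin on a cart in front of the work surface, level with it; the furniture and walls round the work are solid. World frame = base frame: x ahead of the robot, y to its left, z up, the work surface at z = 0. Lengths are in m, angles in rad, forces in N, time in s.
With the tool pointing down it reaches from about 0.35 to 0.725 m from the base axis. Payload 4.3 kg.
Tool frame: the origin (TCP) lies on the centre line of the jaws, within the pads' length; the fingertips stand 8 mm ahead of it and the grasp point (between the pads) lies 11 mm behind it (ctrl.tip_extent is the distance from the TCP to the fingertips, in m); z points along the fingers, y is the direction in which the jaws open and shut (so a half turn about z gives the same grasp; the last joint's range is limited). The gripper opens to 85 mm and grips with 20 to 120 N. Pads are 22 mm wide; open, the fingers measure 114 mm over their backs; the gripper's body (76 mm by 85 mm) begins 54 mm behind the grasp point. The pads swing forward as they close: fully open they stand 13 mm farther back than shut.
Start: joints at [-1.377, 0.377, 0.081, 1.274, 0, 1.46], TCP at [0.172, -0.549, 0.239] pointing down, gripper open.
Joint ranges: [-2.72, 2.72], [-0.84, 1.66], [-1.02, 1.22], [-1.77, 2.12], [-1.37, 1.28], [-3.14, 3.14]. Speed limits (rad/s): [2.57, 2.57, 3.14, 3.14, 3.14, 3.14].

INTERFACE

Orientations are given as a rotation vector (axis times angle).
In Python, from bench import ctrl gives the robot as it stands. The module is installed in compiled form; this text tells all that it offers.
- The arm moves only by the tool step_arm, never from a script. Its argument "commands" is a list of rows, each an object of numbers: "claw": the finger opening in mm, from 0 to 85.4; "x", "y", "z": the shift along the tool's x, y, z in mm; "rx", "ry", "rz": the turn, a rotation vector about the tool's x, y, z in degrees. A call has 1 to 5 rows; each row shifts and turns the commanded pose from where the row before left it, along the tool's axes as they then stand; what a row does not reach is not made up. A row lasts 1/12 s, in which the tool goes at most 41.7 mm and 7.16 degrees, less where a joint would pass 70% of its speed; a pose out of reach is approached as far as the arm can. A call is refused whole if a number of a shift passes 41.7 or a number of a turn 7.16, either way. A call with a gripper value outside its range is refused whole. The fingers move at their own pace and stop on an object; "force" is the grip in N (left out, the last holds). Time passes only in rows, so rows that do not move let the fingers close. It gives the time, the measured TCP pose, the force and the opening at its end, in the units of the state.
- ctrl.get_obs(): the state, without advancing time (a new reading comes with each control period).
- ctrl.grab_frame(name): name is "side" or "top"; returns a dict with "image" (400x640x3 uint8, red, green, blue), "z_map" (400x640 float32, m along the optical axis (not along the pixel's ray), 0 where there is no reading), "vertical_fov" (degrees; the focal length in pixels is half the picture's height over the tangent of half this angle, whatever the lens; pixels are square), "cx", "cy" (the principal point, pixels), "xyz" and "rotation" of the camera in the world. Camera axes: x right, y down, z forward; pixel columns grow to the right and rows downward; lengths in m; the calibration is good to about 2 mm. A picture is of the moment at which its call begins.
- ctrl.finish_job(): hands the job in, once; it reports no verdict.
The state is a dict: "clock": time; "joint_pos": joint angles; "dq": joint speeds; "joint_efforts": joint torques, N m; "eef_pos": TCP position; "eef_rot": TCP orientation; "force": force on the tool from outside, world axes, zero at the start; "torque": the same for the moment, N m; "gripper_width": opening from 0.0 (shut) to 1.0 (fully open).
Only numpy, scipy, OpenCV 4.12 (cv2) and the standard library are available. Lean on these libraries where they do the work, as an engineer would, in place of code of your own. Each camera call takes 0.05 s, during which the arm holds its last target. There are 200 camera calls.

## Working session

There is one attempt and no reset: what is moved stays moved. The work goes in short steps, Python scripts to look and compute and a tool call to move; the robot and the scene stay as the last step left them, time stands still between calls to the robot, and variables do not carry over. Pictures are saved under pics/ and viewed, about 8 in all and at most 12, crops included, and the job is handed in when it is done.

Besides the shell and the picture viewer there is one more tool, called after "Emit:" as name(argument=value, ...), one argument or row to a line, values as JSON. step_arm: Moves the arm, as the interface text tells. Its arguments: {"type":"object","properties":{"commands":{"type":"array"},"force":{"type":"number"}},"required":["commands"]}

```bash
mkdir -p pics
cat > h.py <<'E'
from bench import ctrl
import numpy as np, cv2, pickle
from scipy.spatial.transform import Rotation as R
def snap(n,tag):
    f=ctrl.grab_frame(n); pickle.dump(f,open(tag+'.pkl','wb'))
    cv2.imwrite(f'pics/{tag}.png',f['image'][:,:,::-1]); return f
def load(tag): return pickle.load(open(tag+'.pkl','rb'))
def rot(f):
    r=np.array(f['rotation'],float); return r if r.shape==(3,3) else R.from_rotvec(r).as_matrix()
def pts(f):
    Z=f['z_map']; F=200/np.tan(np.radians(f['vertical_fov'])/2)
    v,u=np.mgrid[:400,:640]
    c=np.stack([(u-f['cx'])/F*Z,(v-f['cy'])/F*Z,Z],-1)
    P=c@rot(f).T+np.array(f['xyz']); P[Z==0]=np.nan; return P
def proj(f,p):
    F=200/np.tan(np.radians(f['vertical_fov'])/2)
    c=(np.atleast_2d(p)-f['xyz'])@rot(f); return np.c_[c[:,0]/c[:,2]*F+f['cx'],c[:,1]/c[:,2]*F+f['cy']]
def crop(f,u0,v0,u1,v1,k,name):
    cv2.imwrite(f'pics/{name}.png',cv2.resize(f['image'][v0:v1,u0:u1,::-1],None,fx=k,fy=k,interpolation=cv2.INTER_CUBIC))
E
python3 - <<'E'
from h import *
for n in('side','top'):
    f=snap(n,n+'0'); print(n,f['xyz'],f['rotation'],f['vertical_fov'],f['cx'],f['cy'])
print(ctrl.get_obs(),ctrl.tip_extent)
E
```

```text
side [0.77404466 0.63794725 0.91145646] [-0.73273862 -2.83706936  0.728613  ] 50.02436249700452 314.7536425907862 203.15606293062075
top [0.51976428 0.26710501 1.15056601] [-2.19125244  2.22956571 -0.07267533] 44.13552519633341 311.5577681025141 195.46234037338203
{'clock': 0.1, 'joint_pos': array([-1.37733317e+00,  3.77994878e-01,  7.97861291e-02,  1.27440620e+00,
        5.22784089e-06,  1.46050982e+00]), 'dq': array([ 0.0012476 , -0.00305286,  0.00243407, -0.00053314, -0.0001409 ,
        0.00046427]), 'joint_efforts': array([ 8.64707145e-04, -4.64693499e+01,  2.70582372e+01,  1.20930781e-02,
       -1.15849716e-04, -1.46571608e-05]), 'eef_pos': array([ 0.1718882 , -0.54811554,  0.23846183]), 'eef_rot': array([-3.10363397e+00, -4.75021782e-01,  1.10501607e-04]), 'force': array([-0.67264832, -0.22297516, -0.08207369]), 'torque': array([0.00796503, 0.00030213, 0.05650397]), 'gripper_width': 1.0023293079992193} 0.008
```

View pics/top0.png

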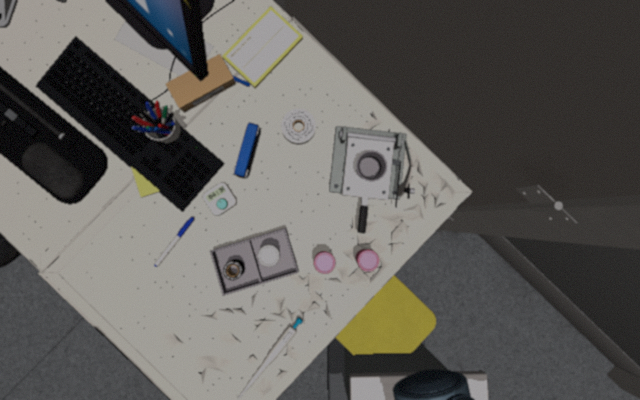

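View pics/side0.png

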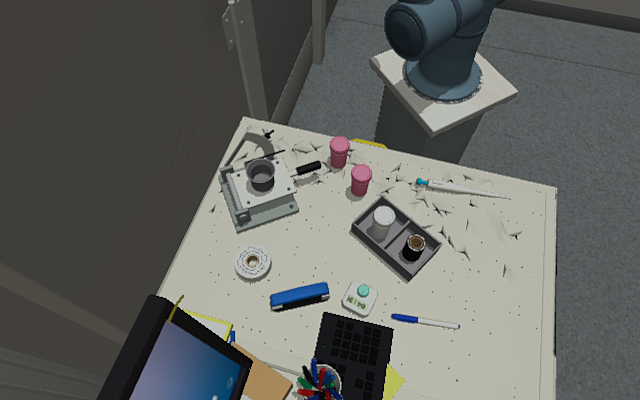

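Run:
```python
from h import *
t=load('top0'); s=load('side0'); P=pts(t); S=pts(s)
def show(P,l):
    for n,u,v in l: print(n,np.round(np.nanmedian(P[v-1:v+2,u-1:u+2].reshape(-1,3),0),4))
show(P,[('pot',268,253),('ribbon',232,268),('pinkA',324,261),('pinkB',368,260),('handle',362,218),('cupfloor',369,166),('timer',221,199),('stapler',248,150),('roll',292,125)])
for nm,Q,(u0,v0,u1,v1) in (('top',P,(250,235,290,272)),('side',S,(365,198,402,235))):
    q=Q[v0:v1,u0:u1].reshape(-1,3); q=q[(q[:,2]>.078)&(q[:,2]<.1)]
    print(nm,'lid',len(q),(q.min(0)+q.max(0))/2,np.ptp(q,axis=0),np.median(q,0))
for nm,Q,(u0,v0,u1,v1) in (('top',P,(350,200,375,236)),('side',S,(292,155,325,180))):
    q=Q[v0:v1,u0:u1].reshape(-1,3); q=q[(q[:,2]>.045)&(q[:,2]<.075)]
    c,sz,a=cv2.minAreaRect((q[:,:2]*1000).astype(np.float32)); print(nm,'handle',len(q),c,sz,a,np.median(q[:,2]))
# cup rim
for nm,Q,(u0,v0,u1,v1) in (('top',P,(345,142,395,190)),('side',S,(240,150,285,200))):
    q=Q[v0:v1,u0:u1].reshape(-1,3); q=q[(q[:,2]>.098)&(q[:,2]<.115)]
    print(nm,'cup',len(q),(q.min(0)+q.max(0))/2,np.ptp(q,axis=0))
a=cv2.resize(t['image'][110:280,200:430,::-1],None,fx=3.4,fy=3.4,interpolation=cv2.INTER_CUBIC)
cv2.imwrite('pics/c1.png',a)
crop(s,200,110,360,235,5,'c2')
```

```text
pot [0.4435 0.3385 0.0856]
ribbon [0.4049 0.4272 0.0034]
pinkA [0.4238 0.2183 0.081 ]
pinkB [0.4241 0.1229 0.0821]
handle [0.5149 0.1313 0.0587]
cupfloor [0.6307 0.1127 0.057 ]
timer [0.5633 0.4466 0.0323]
stapler [0.672  0.3823 0.0476]
roll [0.731  0.2833 0.0253]
top lid 384 [0.43828083 0.33752008 0.08469862] [0.0455263  0.04532397 0.01169192] [0.43899296 0.33819686 0.08510113]
side lid 357 [0.43952689 0.33959444 0.08390308] [0.0481361  0.04625862 0.01152149] [0.44081494 0.34002261 0.0841107 ]
top handle 270 (518.8499145507812, 128.74571228027344) (18.372161865234375, 74.02257537841797) 82.38571166992188 0.05718237399375936
side handle 235 (521.2982177734375, 129.8995819091797) (19.478893280029297, 72.28901672363281) 82.53577423095703 0.05529304073427199
top cup 278 [0.62781727 0.11529684 0.10442207] [0.06492097 0.06505098 0.01257061]
side cup 207 [0.62752853 0.11481649 0.10314032] [0.06635255 0.06597356 0.01012608]
```

View pics/c1.png

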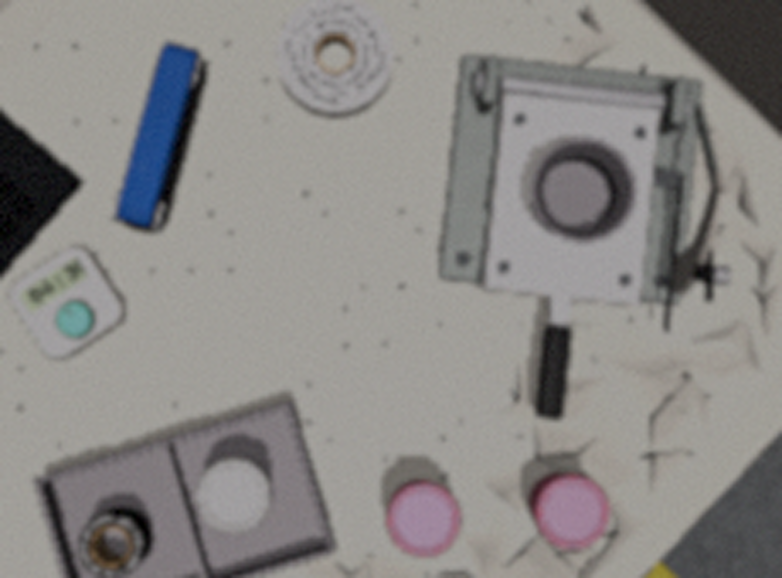

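View pics/c2.png

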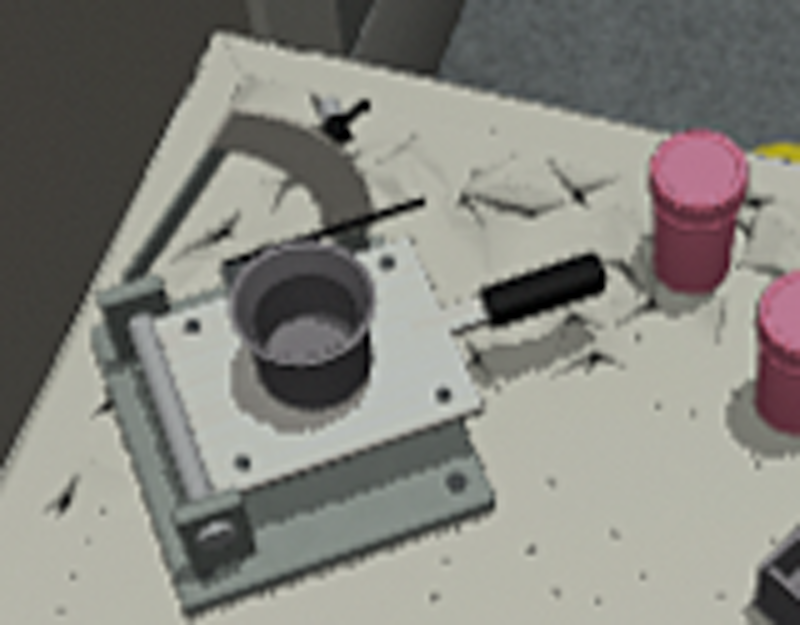

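Run:
```python
from h import *
t=load('top0'); s=load('side0'); P=pts(t); S=pts(s)
# tall stuff near the right side
for n,Q in(('top',P),('side',S)):
    q=Q.reshape(-1,3); q=q[(q[:,1]<0.05)&(q[:,0]<0.9)&(q[:,0]>0.1)&(q[:,1]>-.9)&(q[:,2]>0.0)]
    g=np.round(q[:,:2]/.1).astype(int)
    for k in np.unique(g,axis=0):
        m=(g==k).all(1); 
        if m.sum()>5: print(n,k*.1,m.sum(),np.round(np.percentile(q[m,2],[5,95]),2))
hx=lambda d: None
yd=np.array([-.9913,.1317,0]); xd=np.array([.1317,.9913,0]); z=np.array([0,0,1.])
cup=np.array([.6277,.115,0.05]); H=cup-.07*yd; print('H',H,'handle',H+.19*yd)
for off in(-71,-88):
  for d in (20,25,30,35,40,45,50,55,60):
    a=np.radians(d); r=np.cos(a)*yd+np.sin(a)*z
    p=np.array([H+off/1000*xd+l*r for l in(.15,.1)])
    print(off,d,'side crop',np.round((proj(s,p)-[200,110])*5).tolist(),'top crop',np.round((proj(t,p)-[200,110])*3.4).tolist())
print('pointer0',(proj(s,H-.071*xd+.15*yd)-[200,110])*5,(proj(t,H-.071*xd+.15*yd)-[200,110])*3.4)
```

```text
top [ 0.1 -0.2] 26 [0. 0.]
top [ 0.1 -0.1] 114 [0. 0.]
top [0.1 0. ] 7 [0. 0.]
top [0.2 0. ] 1131 [0.24 0.33]
top [ 0.3 -0.5] 31 [0.   0.03]
top [ 0.4 -0.5] 415 [0.   0.09]
top [ 0.4 -0.4] 613 [0.01 0.15]
top [0.4 0. ] 125 [0. 0.]
top [ 0.5 -0.3] 133 [0.05 0.39]
top [ 0.5 -0.2] 6608 [0.05 0.48]
top [ 0.5 -0.1] 131 [0. 0.]
top [0.5 0. ] 773 [0.   0.01]
top [ 0.6 -0.2] 1514 [0.06 0.53]
top [ 0.6 -0.1] 13432 [0.03 0.63]
top [0.6 0. ] 1106 [0.   0.13]
top [ 0.7 -0.1] 3112 [0.12 0.68]
top [0.7 0. ] 20214 [0.07 0.72]
top [0.8 0. ] 2148 [0.08 0.61]
side [ 0.1 -0.1] 42 [0. 0.]
side [0.1 0. ] 115 [0.   0.01]
side [0.2 0. ] 1094 [0.21 0.33]
side [ 0.3 -0.5] 45 [0.   0.03]
side [ 0.4 -0.5] 115 [0.   0.06]
side [0.4 0. ] 22 [0. 0.]
side [ 0.5 -0.3] 43 [0.02 0.23]
side [ 0.5 -0.2] 2036 [0.02 0.29]
side [ 0.5 -0.1] 28 [0. 0.]
side [0.5 0. ] 251 [0.   0.01]
side [ 0.6 -0.2] 501 [0.02 0.32]
side [ 0.6 -0.1] 3939 [0.02 0.38]
side [0.6 0. ] 684 [0.   0.14]
side [ 0.7 -0.1] 1007 [0.04 0.42]
side [0.7 0. ] 7589 [0.03 0.48]
side [0.8 0. ] 1931 [0.06 0.52]
H [0.697091 0.105781 0.05    ] handle [0.508744 0
[... 1029 characters left out ...]
0 side crop [[359.0, 87.0], [277.0, 148.0]] top crop [[718.0, 297.0], [716.0, 230.0]]
-88 35 side crop [[343.0, 76.0], [265.0, 141.0]] top crop [[723.0, 284.0], [719.0, 222.0]]
-88 40 side crop [[324.0, 67.0], [252.0, 135.0]] top crop [[728.0, 270.0], [723.0, 212.0]]
-88 45 side crop [[303.0, 59.0], [238.0, 130.0]] top crop [[733.0, 255.0], [726.0, 202.0]]
-88 50 side crop [[280.0, 52.0], [223.0, 127.0]] top crop [[739.0, 238.0], [729.0, 191.0]]
-88 55 side crop [[255.0, 47.0], [207.0, 124.0]] top crop [[744.0, 219.0], [733.0, 179.0]]
-88 60 side crop [[229.0, 44.0], [189.0, 122.0]] top crop [[749.0, 199.0], [736.0, 166.0]]
pointer0 [[422.66978862 197.8025926 ]] [[663.41776784 328.42682452]]
```

```bash
cat >> h.py <<'E'
import json
def plan(wps,step=33,dyaw=7,start=None):
    """tool kept pointing down; wps: (x,y,z[m],yaw deg of tool x). prints calls of 5 integer rows"""
    if start is None:
        o=ctrl.get_obs(); M=R.from_rotvec(o['eef_rot']).as_matrix(); p=np.array(o['eef_pos'])*1000
        yaw=np.degrees(np.arctan2(M[1,0],M[0,0])); print('now',p.round(1),round(yaw,1),'tilt',(M[:2,2]).round(4))
    else: p=np.array(start[:3])*1000; yaw=start[3]
    rows=[]
    for w in wps:
        g=np.array(w[:3])*1000
        while 1:
            d=g-p; dy=(w[3]-yaw+180)%360-180
            if np.linalg.norm(d)<1 and abs(dy)<.3: break
            if len(rows)>90: break
            d=d*min(1,step/max(np.linalg.norm(d),1e-6)); c,s=np.cos(np.radians(yaw)),np.sin(np.radians(yaw))
            A=np.array([[c,s,0],[s,-c,0],[0,0,-1]])  # cols tool axes
            t=np.round(A.T@d); r=np.clip(-dy,-dyaw,dyaw); r=round(r,0) if abs(r)>1 else round(r,1)
            p=p+A@t; yaw-=r; rows.append({k:v for k,v in zip(('x','y','z','rz'),[*map(int,t),r]) if v})
            if not rows[-1]: rows.pop(); break
    print(len(rows))
    for i in range(0,len(rows),5): print(json.dumps(rows[i:i+5]))
E
python3 -c "
from h import *
plan([(.27,-.26,.24,90),(.36,-.05,.24,90),(.40,.15,.22,90),(.44,.338,.17,90)])"
```

```text
now [ 171.9 -548.1  238.5] 17.4 tilt [-0.0003  0.0018]
33
[{"x": 19, "y": -27, "rz": -7.0}, {"x": 23, "y": -24, "rz": -7.0}, {"x": 25, "y": -21, "rz": -7.0}, {"x": 28, "y": -18, "rz": -7.0}, {"x": 30, "y": -14, "rz": -7.0}]
[{"x": 31, "y": -11, "rz": -7.0}, {"x": 32, "y": -7, "rz": -7.0}, {"x": 33, "y": -2, "z": -1, "rz": -7.0}, {"x": 33, "y": 1, "rz": -7.0}, {"x": 7, "y": 1, "z": -1, "rz": -7.0}]
[{"rz": -3.0}, {"rz": 0.4}, {"x": 30, "y": 13}, {"x": 30, "y": 13}, {"x": 30, "y": 13}]
[{"x": 30, "y": 13}, {"x": 30, "y": 13}, {"x": 30, "y": 13}, {"x": 30, "y": 12}, {"x": 32, "y": 7, "z": 3}]
[{"x": 32, "y": 6, "z": 3}, {"x": 32, "y": 6, "z": 3}, {"x": 32, "y": 7, "z": 4}, {"x": 32, "y": 6, "z": 3}, {"x": 32, "y": 7, "z": 4}]
[{"x": 8, "y": 1}, {"x": 31, "y": 7, "z": 8}, {"x": 31, "y": 7, "z": 8}, {"x": 31, "y": 7, "z": 9}, {"x": 31, "y": 6, "z": 8}]
[{"x": 31, "y": 7, "z": 8}, {"x": 31, "y": 6, "z": 9}, {"x": 2}]
```

Emit:
step_arm(
  commands=[
    {"x": 19,"y": -27,"rz": -7.0},
    {"x": 23,"y": -24,"rz": -7.0},
    {"x": 25,"y": -21,"rz": -7.0},
    {"x": 28,"y": -18,"rz": -7.0},
    {"x": 30,"y": -14,"rz": -7.0},
  ],
)

```text
invalid input
```

Emit:
step_arm(
  commands=[
    {"x": 31,"y": -11,"rz": -7.0},
    {"x": 32,"y": -7,"rz": -7.0},
    {"x": 33,"y": -2,"z": -1,"rz": -7.0},
    {"x": 33,"y": 1,"rz": -7.0},
    {"x": 7,"y": 1,"z": -1,"rz": -7.0},
  ],
)

```text
invalid input
```

Emit:
step_arm(
  commands=[
    {"rz": -3.0},
    {"x": 30,"y": 13},
    {"x": 30,"y": 13},
    {"x": 30,"y": 13},
    {"x": 30,"y": 13},
  ],
)

```text
invalid input
```

Emit:
step_arm(
  commands=[
    {"x": 30,"y": 13},
    {"x": 30,"y": 13},
    {"x": 30,"y": 12},
    {"x": 32,"y": 7,"z": 3},
    {"x": 32,"y": 6,"z": 3},
  ],
)

```text
invalid input
```

Emit:
step_arm(
  commands=[
    {"x": 32,"y": 6,"z": 3},
    {"x": 32,"y": 7,"z": 4},
    {"x": 32,"y": 6,"z": 3},
    {"x": 32,"y": 7,"z": 4},
    {"x": 8,"y": 1},
  ],
)

```text
invalid input
```

Emit:
step_arm(
  commands=[
    {"x": 31,"y": 7,"z": 8},
    {"x": 31,"y": 7,"z": 8},
    {"x": 31,"y": 7,"z": 9},
    {"x": 31,"y": 6,"z": 8},
    {"x": 31,"y": 7,"z": 8},
  ],
)

```text
invalid input
```

Emit:
step_arm(
  commands=[
    {"x": 31,"y": 6,"z": 9},
    {"x": 2,"claw": 70},
    {"claw": 70},
  ],
)

```text
invalid input
```

Emit:
step_arm(
  commands=[
    {"claw": 85,"x": 19,"y": -27,"z": 0,"rx": 0,"ry": 0,"rz": -7},
    {"claw": 85,"x": 23,"y": -24,"z": 0,"rx": 0,"ry": 0,"rz": -7},
  ],
)

```text
clock: 0.27
eef_pos: [0.1927, -0.4859, 0.2381]
eef_rot: [-3.022, -0.855, -0.0]
force: [0.1, 0.5, 0.9]
gripper_width: 0.993
```

Emit:
step_arm(
  commands=[
    {"claw": 85,"x": 25,"y": -21,"z": 0,"rx": 0,"ry": 0,"rz": -7},
    {"claw": 85,"x": 28,"y": -18,"z": 0,"rx": 0,"ry": 0,"rz": -7},
    {"claw": 85,"x": 30,"y": -14,"z": 0,"rx": 0,"ry": 0,"rz": -7},
    {"claw": 85,"x": 31,"y": -11,"z": 0,"rx": 0,"ry": 0,"rz": -7},
    {"claw": 85,"x": 32,"y": -7,"z": 0,"rx": 0,"ry": 0,"rz": -7},
  ],
)

```text
clock: 0.68
eef_pos: [0.2458, -0.328, 0.2389]
eef_rot: [-2.623, -1.727, -0.0]
force: [1.0, 0.3, -0.1]
gripper_width: 0.994
```

Emit:
step_arm(
  commands=[
    {"claw": 85,"x": 33,"y": -2,"z": -1,"rx": 0,"ry": 0,"rz": -7},
    {"claw": 85,"x": 33,"y": 1,"z": 0,"rx": 0,"ry": 0,"rz": -7},
    {"claw": 85,"x": 7,"y": 1,"z": 0,"rx": 0,"ry": 0,"rz": -7},
    {"claw": 85,"x": 0,"y": 0,"z": 0,"rx": 0,"ry": 0,"rz": -3},
    {"claw": 85,"x": 30,"y": 13,"z": 0,"rx": 0,"ry": 0,"rz": 0},
  ],
)

```text
clock: 1.1
eef_pos: [0.2822, -0.233, 0.2403]
eef_rot: [2.215, 2.225, -0.004]
force: [0.5, 0.2, 0.2]
gripper_width: 0.995
```

Emit:
step_arm(
  commands=[
    {"claw": 85,"x": 30,"y": 13,"z": 0,"rx": 0,"ry": 0,"rz": 0},
    {"claw": 85,"x": 30,"y": 13,"z": 0,"rx": 0,"ry": 0,"rz": 0},
    {"claw": 85,"x": 30,"y": 13,"z": 0,"rx": 0,"ry": 0,"rz": 0},
    {"claw": 85,"x": 30,"y": 13,"z": 0,"rx": 0,"ry": 0,"rz": 0},
    {"claw": 85,"x": 30,"y": 13,"z": 0,"rx": 0,"ry": 0,"rz": 0},
  ],
)

```text
clock: 1.52
eef_pos: [0.3464, -0.0786, 0.2401]
eef_rot: [-2.214, -2.229, 0.0]
force: [1.1, -0.0, 0.0]
gripper_width: 0.996
```

Emit:
step_arm(
  commands=[
    {"claw": 85,"x": 30,"y": 12,"z": 0,"rx": 0,"ry": 0,"rz": 0},
    {"claw": 85,"x": 32,"y": 7,"z": 3,"rx": 0,"ry": 0,"rz": 0},
    {"claw": 85,"x": 32,"y": 7,"z": 3,"rx": 0,"ry": 0,"rz": 0},
    {"claw": 85,"x": 32,"y": 7,"z": 3,"rx": 0,"ry": 0,"rz": 0},
    {"claw": 85,"x": 32,"y": 7,"z": 3,"rx": 0,"ry": 0,"rz": 0},
  ],
)

```text
clock: 1.93
eef_pos: [0.385, 0.0798, 0.2279]
eef_rot: [-2.213, -2.229, 0.001]
force: [0.0, -0.3, 0.2]
gripper_width: 0.995
```

Emit:
step_arm(
  commands=[
    {"claw": 75,"x": 32,"y": 7,"z": 4,"rx": 0,"ry": 0,"rz": 0},
    {"claw": 75,"x": 32,"y": 7,"z": 4,"rx": 0,"ry": 0,"rz": 0},
    {"claw": 75,"x": 31,"y": 7,"z": 8,"rx": 0,"ry": 0,"rz": 0},
    {"claw": 75,"x": 31,"y": 7,"z": 8,"rx": 0,"ry": 0,"rz": 0},
    {"claw": 75,"x": 31,"y": 7,"z": 8,"rx": 0,"ry": 0,"rz": 0},
  ],
)

```text
clock: 2.35
eef_pos: [0.4189, 0.237, 0.1956]
eef_rot: [2.213, 2.23, -0.001]
force: [0.6, -0.8, 0.4]
gripper_width: 0.879
```

Emit:
step_arm(
  commands=[
    {"claw": 75,"x": 33,"y": 6,"z": 8,"rx": 0,"ry": 0,"rz": 0},
    {"claw": 75,"x": 33,"y": 6,"z": 8,"rx": 0,"ry": 0,"rz": 0},
    {"claw": 75,"x": 30,"y": 6,"z": 14,"rx": 0,"ry": 0,"rz": 0},
    {"claw": 75,"x": 0,"y": 0,"z": 20,"rx": 0,"ry": 0,"rz": 0},
    {"claw": 75,"x": 0,"y": 0,"z": 0,"rx": 0,"ry": 0,"rz": 0},
  ],
)

```text
clock: 2.77
eef_pos: [0.4342, 0.3315, 0.1421]
eef_rot: [-2.21, -2.231, 0.01]
force: [-1.3, -0.9, -0.4]
gripper_width: 0.878
```

Run:
```python
from h import *
plan([(.439,.3387,.066,90)])
f=snap('side','s1'); crop(f,330,160,470,285,5,'c3')
print(proj(f,[[.439,.3387,.087]]))
```

```text
now [434.2 331.5 142.1] 90.5 tilt [-0.0057 -0.0037]
3
[{"x": 3, "y": 2, "z": 33, "rz": 0.5}, {"x": 3, "y": 2, "z": 33}, {"x": 1, "y": 1, "z": 10}]
[[384.26801113 214.76289456]]
```

View pics/c3.png

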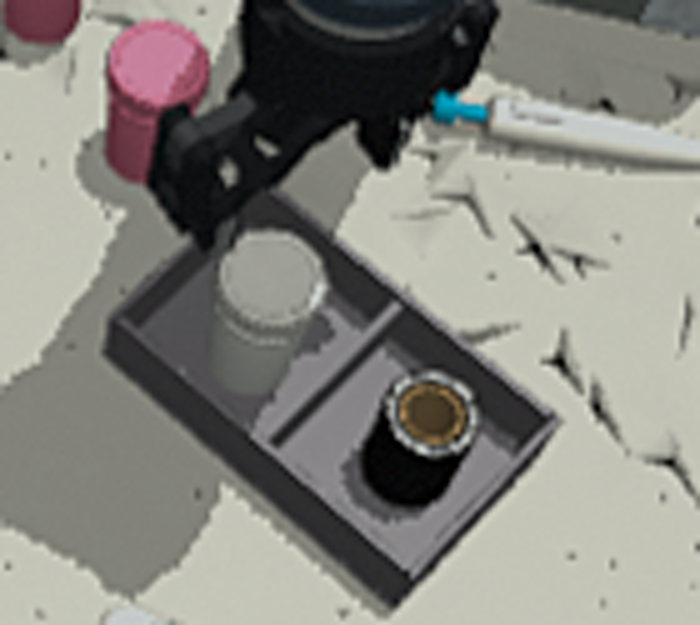

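Emit:
step_arm(
  commands=[
    {"claw": 75,"x": 0,"y": 0,"z": 15,"rx": 0,"ry": 0,"rz": 0},
    {"claw": 75,"x": 0,"y": 0,"z": 0,"rx": 0,"ry": 0,"rz": 0},
    {"claw": 75,"x": 0,"y": 0,"z": 0,"rx": 0,"ry": 0,"rz": 0},
  ],
)

```text
clock: 3.07
eef_pos: [0.436, 0.3303, 0.1316]
eef_rot: [-2.215, -2.228, 0.002]
force: [0.4, -0.3, 0.0]
gripper_width: 0.874
```

```bash
python3 -c "
from h import *
plan([(.439,.3387,.066,90)])"
```

```text
now [436.  330.3 131.6] 90.3 tilt [-0.0012 -0.0009]
2
[{"x": 4, "y": 2, "z": 33, "rz": 0.3}, {"x": 4, "y": 1, "z": 33}]
```

Emit:
step_arm(
  commands=[
    {"claw": 75,"x": 8,"y": 3,"z": 0,"rx": 0,"ry": 0,"rz": 0},
    {"claw": 75,"x": 0,"y": 0,"z": 15,"rx": 0,"ry": 0,"rz": 0},
    {"claw": 75,"x": 0,"y": 0,"z": 17,"rx": 0,"ry": 0,"rz": 0},
    {"claw": 75,"x": 0,"y": 0,"z": 17,"rx": 0,"ry": 0,"rz": 0},
    {"claw": 75,"x": 0,"y": 0,"z": 16,"rx": 0,"ry": 0,"rz": 0},
  ],
)

```text
clock: 3.48
eef_pos: [0.4406, 0.3402, 0.067]
eef_rot: [2.214, 2.228, 0.004]
force: [-0.6, 0.2, 0.3]
gripper_width: 0.876
```

Emit:
step_arm(
  commands=[
    {"claw": 75,"x": 0,"y": 0,"z": 0,"rx": 0,"ry": 0,"rz": 0},
    {"claw": 75,"x": 0,"y": 0,"z": 0,"rx": 0,"ry": 0,"rz": 0},
  ],
)

```text
clock: 3.65
eef_pos: [0.4395, 0.3394, 0.0667]
eef_rot: [-2.214, -2.229, 0.001]
force: [-0.3, -0.0, 0.7]
gripper_width: 0.88
```

Emit:
step_arm(
  commands=[
    {"claw": 54,"x": 0,"y": 0,"z": 0,"rx": 0,"ry": 0,"rz": 0},
    {"claw": 40,"x": 0,"y": 0,"z": 0,"rx": 0,"ry": 0,"rz": 0},
    {"claw": 30,"x": 0,"y": 0,"z": 0,"rx": 0,"ry": 0,"rz": 0},
    {"claw": 30,"x": 0,"y": 0,"z": 0,"rx": 0,"ry": 0,"rz": 0},
    {"claw": 30,"x": 0,"y": 0,"z": 0,"rx": 0,"ry": 0,"rz": 0},
  ],
  force=30,
)

```text
clock: 4.07
eef_pos: [0.4406, 0.3403, 0.068]
eef_rot: [2.213, 2.229, 0.005]
force: [-1.2, -0.1, 6.8]
gripper_width: 0.553
```

Emit:
step_arm(
  commands=[
    {"claw": 30,"x": 0,"y": 0,"z": 0,"rx": 0,"ry": 0,"rz": 0},
    {"claw": 30,"x": 0,"y": 0,"z": 0,"rx": 0,"ry": 0,"rz": 0},
    {"claw": 30,"x": 0,"y": 0,"z": 0,"rx": 0,"ry": 0,"rz": 0},
  ],
)

```text
clock: 4.32
eef_pos: [0.4406, 0.3403, 0.068]
eef_rot: [2.213, 2.229, 0.005]
force: [-0.2, 0.1, 6.8]
gripper_width: 0.553
```

Emit:
step_arm(
  commands=[
    {"claw": 30,"x": 0,"y": 0,"z": -10,"rx": 0,"ry": 0,"rz": 0},
    {"claw": 30,"x": 0,"y": 0,"z": -25,"rx": 0,"ry": 0,"rz": 0},
    {"claw": 30,"x": 0,"y": 0,"z": -25,"rx": 0,"ry": 0,"rz": 0},
    {"claw": 30,"x": 0,"y": 0,"z": -25,"rx": 0,"ry": 0,"rz": 0},
    {"claw": 30,"x": 0,"y": 0,"z": -25,"rx": 0,"ry": 0,"rz": 0},
  ],
)

```text
clock: 4.73
eef_pos: [0.4391, 0.3392, 0.178]
eef_rot: [2.214, 2.229, -0.001]
force: [0.2, 1.1, -0.1]
gripper_width: 0.556
```

Emit:
step_arm(
  commands=[
    {"claw": 30,"x": 0,"y": 0,"z": -20,"rx": 0,"ry": 0,"rz": 0},
    {"claw": 30,"x": 0,"y": 0,"z": -10,"rx": 0,"ry": 0,"rz": 0},
    {"claw": 30,"x": 0,"y": 0,"z": 0,"rx": 0,"ry": 0,"rz": 0},
    {"claw": 30,"x": 0,"y": 0,"z": 0,"rx": 0,"ry": 0,"rz": 0},
  ],
)

```text
clock: 5.07
eef_pos: [0.4396, 0.3395, 0.2063]
eef_rot: [2.213, 2.229, 0.001]
force: [-0.2, -0.3, -0.9]
gripper_width: 0.555
```

Run:
```python
from h import *
f=snap('side','s2'); crop(f,290,80,450,205,5,'c4')
P=pts(f); m=f['image']
o=ctrl.get_obs(); p=np.array(o['eef_pos']); print(p,o['force'],proj(f,[p]))
q=P.reshape(-1,3); k=(abs(q[:,0]-p[0])<.05)&(abs(q[:,1]-p[1])<.05)&(q[:,2]>p[2]-.07)&(q[:,2]<p[2]-.01)
print(k.sum(),(q[k].min(0)+q[k].max(0))/2,q[k].min(0))
plan([(.6277,.115,p[2],90)],30)
```

```text
[0.4389359  0.33910392 0.20518693] [-0.90161609 -0.21970585 -1.22185213] [[393.03269342 186.73117989]]
224 [0.44339681 0.3424916  0.16773628] [0.42623502 0.32636673 0.14083564]
now [438.9 339.1 205.2] 90.4 tilt [-0.0014 -0.001 ]
10
[{"x": -23, "y": 19, "rz": 0.4}, {"x": -23, "y": 19}, {"x": -23, "y": 19}, {"x": -23, "y": 19}, {"x": -23, "y": 19}]
[{"x": -23, "y": 20}, {"x": -23, "y": 19}, {"x": -23, "y": 20}, {"x": -23, "y": 20}, {"x": -17, "y": 15}]
```

View pics/c4.png

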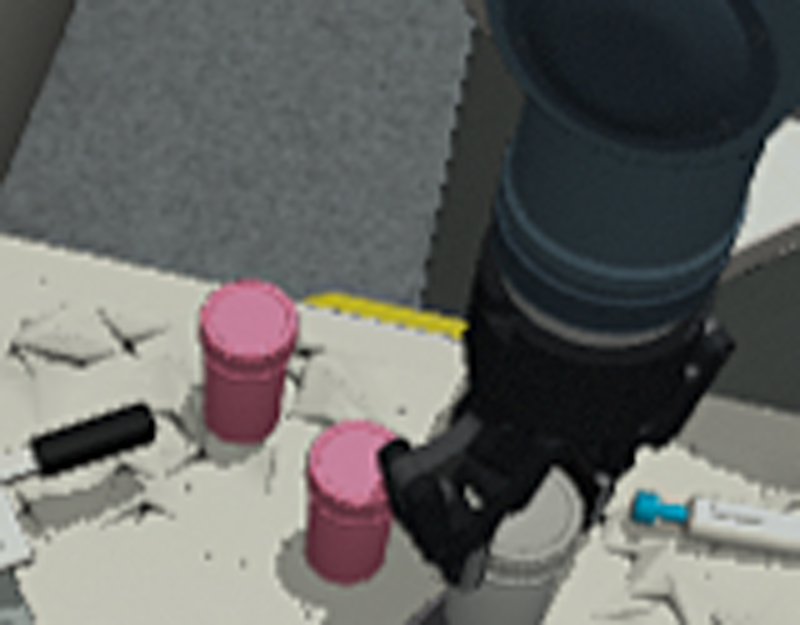

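Emit:
step_arm(
  commands=[
    {"claw": 30,"x": -13,"y": 10,"z": 0,"rx": 0,"ry": 0,"rz": 0},
    {"claw": 30,"x": -23,"y": 19,"z": 0,"rx": 0,"ry": 0,"rz": 0},
    {"claw": 30,"x": -23,"y": 19,"z": 0,"rx": 0,"ry": 0,"rz": 0},
    {"claw": 30,"x": -23,"y": 19,"z": 0,"rx": 0,"ry": 0,"rz": 0},
    {"claw": 30,"x": -23,"y": 20,"z": 0,"rx": 0,"ry": 0,"rz": 0},
  ],
)

```text
clock: 5.53
eef_pos: [0.5264, 0.2337, 0.204]
eef_rot: [-2.212, -2.229, 0.006]
force: [0.9, -0.9, -0.6]
gripper_width: 0.552
```

Emit:
step_arm(
  commands=[
    {"claw": 30,"x": -23,"y": 19,"z": 0,"rx": 0,"ry": 0,"rz": 0},
    {"claw": 30,"x": -23,"y": 19,"z": 0,"rx": 0,"ry": 0,"rz": 0},
    {"claw": 30,"x": -23,"y": 19,"z": 0,"rx": 0,"ry": 0,"rz": 0},
    {"claw": 30,"x": -23,"y": 19,"z": 0,"rx": 0,"ry": 0,"rz": 0},
    {"claw": 30,"x": -23,"y": 20,"z": 0,"rx": 0,"ry": 0,"rz": 0},
  ],
)

```text
clock: 5.95
eef_pos: [0.6234, 0.1194, 0.2038]
eef_rot: [-2.212, -2.227, 0.005]
force: [0.2, 0.3, -1.3]
gripper_width: 0.553
```

Emit:
step_arm(
  commands=[
    {"claw": 30,"x": -5,"y": 5,"z": 0,"rx": 0,"ry": 0,"rz": 0},
    {"claw": 30,"x": 0,"y": 0,"z": 0,"rx": 0,"ry": 0,"rz": 0},
    {"claw": 30,"x": 0,"y": 0,"z": 0,"rx": 0,"ry": 0,"rz": 0},
  ],
)

```text
clock: 6.2
eef_pos: [0.6279, 0.1158, 0.2044]
eef_rot: [-2.212, -2.227, 0.004]
force: [0.4, 0.2, -0.3]
gripper_width: 0.554
```

Run:
```python
from h import *
p=np.array(ctrl.get_obs()['eef_pos'])
plan([(.6277,.115,p[2],90)],30)
f=snap('side','s3'); crop(f,190,60,350,185,5,'c5')
for a in (0,): print((proj(f,[p+[0,0,-.064],[.6277,.115,.106]])-[190,60])*5)
```

```text
now [627.9 115.8 204.4] 90.4 tilt [-0.0037  0.0003]
1
[{"x": -1, "rz": 0.4}]
[[340.1842042  505.63555542]
 [348.95956305 547.61660182]]
```

View pics/c5.png

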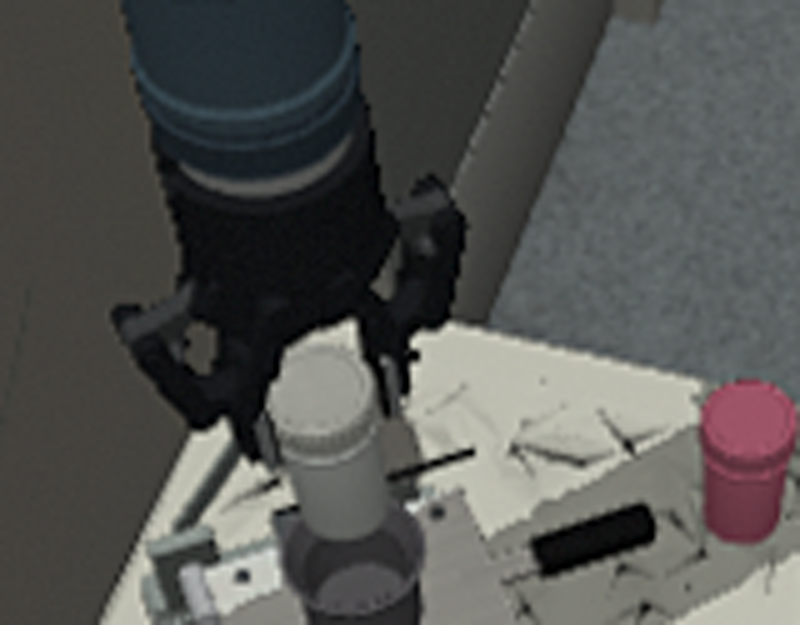

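Run:
```python
from h import *
from scipy.optimize import least_squares
a=np.linspace(0,2*np.pi,90)
for n,o,k in(('side0',(200,110),5),('top0',(200,110),3.4)):
    f=load(n)
    for r,z in((.034,.106),(.0235,.058)):
        c=np.c_[.6277+r*np.cos(a),.115+r*np.sin(a),0*a+z]; q=(proj(f,c)-o)*k; print(n,r,q.min(0).round(),q.max(0).round())
    P=pts(f).reshape(-1,3)
    for lo in(.095,.1,.103):
        q=P[(np.hypot(P[:,0]-.6277,P[:,1]-.115)<.045)&(P[:,2]>lo)&(P[:,2]<.12)]
        s=least_squares(lambda x:np.hypot(q[:,0]-x[0],q[:,1]-x[1])-x[2],[.6277,.115,.032],loss='soft_l1',f_scale=.002).x
        print(lo,len(q),s.round(4),np.percentile(q[:,2],95))
```

```text
side0 0.034 [223. 235.] [375. 362.]
side0 0.0235 [260. 312.] [361. 397.]
0.095 259 [0.6283 0.1165 0.0301] 0.10552939302590317
0.1 177 [0.6282 0.1159 0.031 ] 0.1057573130448537
0.103 92 [0.6283 0.1158 0.0315] 0.10594553623969188
top0 0.034 [528. 133.] [636. 241.]
top0 0.0235 [536. 159.] [607. 230.]
0.095 334 [0.6265 0.1155 0.0295] 0.10709075828697404
0.1 246 [0.6266 0.1152 0.0304] 0.10723276485853839
0.103 175 [0.6268 0.1152 0.031 ] 0.10781712808958385
```

Emit:
step_arm(
  commands=[
    {"claw": 30,"x": 0,"y": 0,"z": 15,"rx": 0,"ry": 0,"rz": 0},
    {"claw": 30,"x": 0,"y": 0,"z": 15,"rx": 0,"ry": 0,"rz": 0},
    {"claw": 30,"x": 0,"y": 0,"z": 12,"rx": 0,"ry": 0,"rz": 0},
    {"claw": 30,"x": 0,"y": 0,"z": 10,"rx": 0,"ry": 0,"rz": 0},
    {"claw": 30,"x": 0,"y": 0,"z": 0,"rx": 0,"ry": 0,"rz": 0},
  ],
)

```text
clock: 6.67
eef_pos: [0.6274, 0.117, 0.152]
eef_rot: [-2.21, -2.23, 0.003]
force: [0.8, -0.5, -1.3]
gripper_width: 0.557
```

Emit:
step_arm(
  commands=[
    {"claw": 30,"x": 0,"y": 0,"z": 5,"rx": 0,"ry": 0,"rz": 0},
    {"claw": 30,"x": 0,"y": 0,"z": 5,"rx": 0,"ry": 0,"rz": 0},
    {"claw": 30,"x": 0,"y": 0,"z": 5,"rx": 0,"ry": 0,"rz": 0},
    {"claw": 30,"x": 0,"y": 0,"z": 4,"rx": 0,"ry": 0,"rz": 0},
    {"claw": 30,"x": 0,"y": 0,"z": 0,"rx": 0,"ry": 0,"rz": 0},
  ],
)

```text
clock: 7.08
eef_pos: [0.6284, 0.1158, 0.1343]
eef_rot: [-2.213, -2.229, 0.002]
force: [-0.9, 0.0, -0.1]
gripper_width: 0.556
```

Emit:
step_arm(
  commands=[
    {"claw": 30,"x": 0,"y": 0,"z": 4,"rx": 0,"ry": 0,"rz": 0},
    {"claw": 30,"x": 0,"y": 0,"z": 4,"rx": 0,"ry": 0,"rz": 0},
    {"claw": 30,"x": 0,"y": 0,"z": 2,"rx": 0,"ry": 0,"rz": 0},
    {"claw": 30,"x": 0,"y": 0,"z": 0,"rx": 0,"ry": 0,"rz": 0},
    {"claw": 30,"x": 0,"y": 0,"z": 0,"rx": 0,"ry": 0,"rz": 0},
  ],
)

```text
clock: 7.5
eef_pos: [0.6289, 0.1157, 0.1251]
eef_rot: [-2.214, -2.229, 0.001]
force: [0.2, -0.5, -1.2]
gripper_width: 0.554
```

Emit:
step_arm(
  commands=[
    {"claw": 30,"x": 0,"y": 0,"z": 2,"rx": 0,"ry": 0,"rz": 0},
    {"claw": 30,"x": 0,"y": 0,"z": 0,"rx": 0,"ry": 0,"rz": 0},
    {"claw": 30,"x": 0,"y": 0,"z": 1,"rx": 0,"ry": 0,"rz": 0},
    {"claw": 30,"x": 0,"y": 0,"z": 0,"rx": 0,"ry": 0,"rz": 0},
    {"claw": 30,"x": 0,"y": 0,"z": 0,"rx": 0,"ry": 0,"rz": 0},
  ],
)

```text
clock: 7.92
eef_pos: [0.6291, 0.1158, 0.1223]
eef_rot: [2.213, 2.229, 0.0]
force: [-0.5, 0.2, -2.1]
gripper_width: 0.555
```

Emit:
step_arm(
  commands=[
    {"claw": 30,"x": 0,"y": 0,"z": 1,"rx": 0,"ry": 0,"rz": 0},
    {"claw": 30,"x": 0,"y": 0,"z": 0,"rx": 0,"ry": 0,"rz": 0},
    {"claw": 50,"x": 0,"y": 0,"z": 0,"rx": 0,"ry": 0,"rz": 0},
    {"claw": 60,"x": 0,"y": 0,"z": 0,"rx": 0,"ry": 0,"rz": 0},
    {"claw": 72,"x": 0,"y": 0,"z": 0,"rx": 0,"ry": 0,"rz": 0},
  ],
)

```text
clock: 8.33
eef_pos: [0.6291, 0.1158, 0.1212]
eef_rot: [2.213, 2.229, 0.0]
force: [0.7, -0.9, 0.3]
gripper_width: 0.822
```

Emit:
step_arm(
  commands=[
    {"claw": 72,"x": 0,"y": 0,"z": 0,"rx": 0,"ry": 0,"rz": 0},
    {"claw": 72,"x": 0,"y": 0,"z": 0,"rx": 0,"ry": 0,"rz": 0},
    {"claw": 72,"x": 0,"y": 0,"z": 0,"rx": 0,"ry": 0,"rz": 0},
    {"claw": 72,"x": 0,"y": 0,"z": 0,"rx": 0,"ry": 0,"rz": 0},
    {"claw": 72,"x": 0,"y": 0,"z": 0,"rx": 0,"ry": 0,"rz": 0},
  ],
)

```text
clock: 8.75
eef_pos: [0.6291, 0.1158, 0.1212]
eef_rot: [2.214, 2.229, -0.0]
force: [-0.0, 0.9, -1.0]
gripper_width: 0.844
```

Now lift straight off, then over to above the handle, turning the jaws to the hinge-line direction.

Emit:
step_arm(
  commands=[
    {"claw": 72,"x": 0,"y": 0,"z": -10,"rx": 0,"ry": 0,"rz": 0},
    {"claw": 72,"x": 0,"y": 0,"z": -20,"rx": 0,"ry": 0,"rz": 0},
    {"claw": 72,"x": 0,"y": 0,"z": -25,"rx": 0,"ry": 0,"rz": 0},
    {"claw": 72,"x": 0,"y": 0,"z": -20,"rx": 0,"ry": 0,"rz": 0},
    {"claw": 72,"x": 0,"y": 0,"z": -5,"rx": 0,"ry": 0,"rz": 0},
  ],
)

```text
clock: 9.17
eef_pos: [0.6311, 0.116, 0.2061]
eef_rot: [2.21, 2.226, 0.008]
force: [1.5, 1.2, 1.0]
gripper_width: 0.844
```

Run:
```python
from h import *
p=np.array(ctrl.get_obs()['eef_pos'])
plan([(.509,.131,.19,172.4)],14)
f=snap('side','s4'); crop(f,200,70,360,195,5,'c6')
```

```text
now [631.1 116.  206.1] 90.4 tilt [0.0069 0.0005]
12
[{"x": 2, "y": -14, "z": 2, "rz": -7.0}, {"x": 3, "y": -13, "z": 2, "rz": -7.0}, {"x": 5, "y": -13, "z": 2, "rz": -7.0}, {"x": 7, "y": -12, "z": 2, "rz": -7.0}, {"x": 8, "y": -11, "z": 2, "rz": -7.0}]
[{"x": 9, "y": -10, "z": 2, "rz": -7.0}, {"x": 11, "y": -9, "z": 1, "rz": -7.0}, {"x": 11, "y": -8, "z": 2, "rz": -7.0}, {"x": 12, "y": -6, "z": 1, "rz": -7.0}, {"rz": -7.0}]
[{"rz": -7.0}, {"x": -1, "rz": -5.0}]
```

View pics/c6.png

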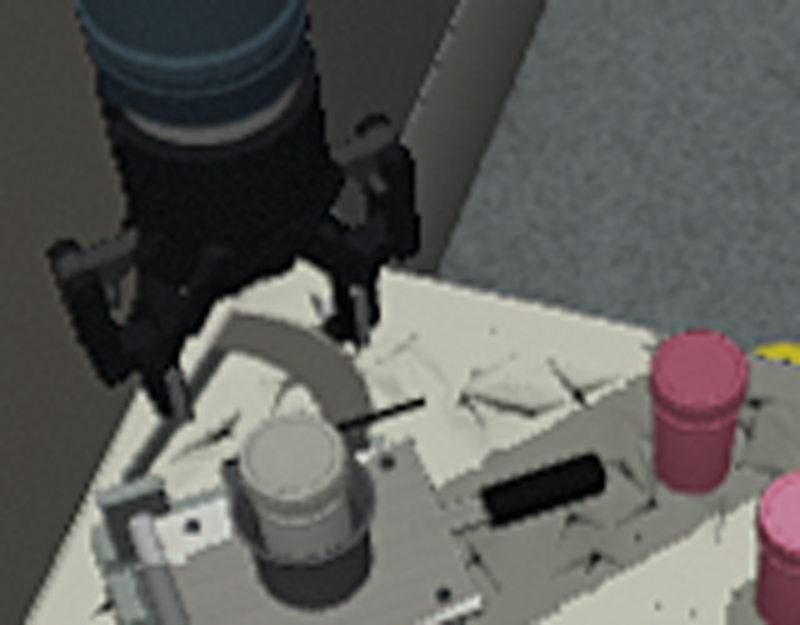

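Emit:
step_arm(
  commands=[
    {"claw": 50,"x": 2,"y": -14,"z": 2,"rx": 0,"ry": 0,"rz": -7},
    {"claw": 50,"x": 3,"y": -13,"z": 2,"rx": 0,"ry": 0,"rz": -7},
    {"claw": 50,"x": 5,"y": -13,"z": 2,"rx": 0,"ry": 0,"rz": -7},
    {"claw": 50,"x": 7,"y": -12,"z": 2,"rx": 0,"ry": 0,"rz": -7},
    {"claw": 50,"x": 8,"y": -11,"z": 2,"rx": 0,"ry": 0,"rz": -7},
  ],
)

```text
clock: 9.63
eef_pos: [0.5593, 0.1245, 0.1898]
eef_rot: [-1.432, -2.795, 0.002]
force: [0.0, 0.6, -0.6]
gripper_width: 0.586
```

Emit:
step_arm(
  commands=[
    {"claw": 50,"x": 9,"y": -10,"z": 2,"rx": 0,"ry": 0,"rz": -7},
    {"claw": 50,"x": 11,"y": -9,"z": 2,"rx": 0,"ry": 0,"rz": -7},
    {"claw": 50,"x": 11,"y": -8,"z": 2,"rx": 0,"ry": 0,"rz": -7},
    {"claw": 50,"x": 12,"y": -6,"z": 2,"rx": 0,"ry": 0,"rz": -7},
    {"claw": 50,"x": 0,"y": 0,"z": 0,"rx": 0,"ry": 0,"rz": -7},
  ],
)

```text
clock: 10.05
eef_pos: [0.5026, 0.131, 0.1816]
eef_rot: [-0.523, -3.093, 0.002]
force: [-0.1, -0.1, -0.2]
gripper_width: 0.583
```

Emit:
step_arm(
  commands=[
    {"claw": 50,"x": 0,"y": 0,"z": 0,"rx": 0,"ry": 0,"rz": -7},
    {"claw": 50,"x": 0,"y": 0,"z": 0,"rx": 0,"ry": 0,"rz": -5},
    {"claw": 50,"x": 0,"y": 0,"z": 0,"rx": 0,"ry": 0,"rz": 0},
    {"claw": 50,"x": 0,"y": 0,"z": 0,"rx": 0,"ry": 0,"rz": 0},
  ],
)

```text
clock: 10.38
eef_pos: [0.5058, 0.1308, 0.1824]
eef_rot: [-0.212, -3.133, 0.001]
force: [-0.1, 0.4, 0.0]
gripper_width: 0.585
```

Run:
```python
from h import *
plan([(.5087,.1308,.042,172.4)],40)
f=load('s4'); d=load('side0'); t=load('top0')
print('side crop c6',(proj(f,[[.5087,.1308,.059],[.5087+.031*.99,.1308-.0041,.059],[.5087-.031*.99,.1308+.0041,.059]])-[200,70])*5)
# bar by black pixels, both views, at z=.059 plane using depth
for n,f,b in(('side',d,(290,150,330,180)),('top',t,(350,200,378,238))):
    P=pts(f); u0,v0,u1,v1=b; g=f['image'][v0:v1,u0:u1].max(2)<45; q=P[v0:v1,u0:u1][g]; q=q[(q[:,2]>.054)&(q[:,2]<.064)]
    c,sz,a=cv2.minAreaRect((q[:,:2]*1000).astype(np.float32)); print(n,len(q),c,sz,a,q.mean(0))
```

```text
now [505.8 130.8 182.4] 172.3 tilt [-0.0014 -0.0002]
4
[{"x": -1, "z": 40, "rz": -0.1}, {"x": -1, "z": 40}, {"x": -1, "z": 40}, {"z": 20}]
side crop c6 [[550.13814127 474.6418585 ]
 [489.24461359 494.48759714]
 [610.39609261 455.0032598 ]]
side 141 (514.15771484375, 131.20355224609375) (17.532686233520508, 57.81193161010742) 82.3843002319336 [0.51384696 0.1317196  0.05672285]
top 158 (513.3939208984375, 130.61965942382812) (14.615606307983398, 55.61479949951172) 83.30609130859375 [0.51287149 0.13057586 0.05813208]
```

Emit:
step_arm(
  commands=[
    {"claw": 50,"x": -4,"y": 0,"z": 20,"rx": 0,"ry": 0,"rz": 0},
    {"claw": 50,"x": 0,"y": 0,"z": 30,"rx": 0,"ry": 0,"rz": 0},
    {"claw": 50,"x": 0,"y": 0,"z": 30,"rx": 0,"ry": 0,"rz": 0},
    {"claw": 50,"x": 0,"y": 0,"z": 20,"rx": 0,"ry": 0,"rz": 0},
    {"claw": 50,"x": 0,"y": 0,"z": 0,"rx": 0,"ry": 0,"rz": 0},
  ],
)

```text
clock: 10.8
eef_pos: [0.5062, 0.1297, 0.0785]
eef_rot: [-0.211, -3.126, 0.003]
force: [-1.2, 0.2, -0.4]
gripper_width: 0.587
```

Emit:
step_arm(
  commands=[
    {"claw": 50,"x": 0,"y": 0,"z": 12,"rx": 0,"ry": 0,"rz": 0},
    {"claw": 50,"x": 0,"y": 0,"z": 12,"rx": 0,"ry": 0,"rz": 0},
    {"claw": 50,"x": 0,"y": 0,"z": 12,"rx": 0,"ry": 0,"rz": 0},
    {"claw": 50,"x": 0,"y": 0,"z": 5,"rx": 0,"ry": 0,"rz": 0},
    {"claw": 50,"x": 0,"y": 0,"z": 0,"rx": 0,"ry": 0,"rz": 0},
  ],
)

```text
clock: 11.22
eef_pos: [0.5099, 0.1302, 0.042]
eef_rot: [-0.209, -3.133, 0.001]
force: [-0.9, -0.1, 0.8]
gripper_width: 0.589
```

Emit:
step_arm(
  commands=[
    {"claw": 50,"x": 0,"y": 0,"z": 0,"rx": 0,"ry": 0,"rz": 0},
    {"claw": 50,"x": 0,"y": 0,"z": 0,"rx": 0,"ry": 0,"rz": 0},
  ],
)

```text
clock: 11.38
eef_pos: [0.5113, 0.1304, 0.0434]
eef_rot: [0.209, 3.133, 0.0]
force: [-1.1, 0.5, 0.1]
gripper_width: 0.586
```

Emit:
step_arm(
  commands=[
    {"claw": 30,"x": 0,"y": 0,"z": 0,"rx": 0,"ry": 0,"rz": 0},
    {"claw": 22,"x": 0,"y": 0,"z": 0,"rx": 0,"ry": 0,"rz": 0},
    {"claw": 10,"x": 0,"y": 0,"z": 0,"rx": 0,"ry": 0,"rz": 0},
    {"claw": 5,"x": 0,"y": 0,"z": 0,"rx": 0,"ry": 0,"rz": 0},
    {"claw": 5,"x": 0,"y": 0,"z": 0,"rx": 0,"ry": 0,"rz": 0},
  ],
  force=35,
)

```text
clock: 11.8
eef_pos: [0.5108, 0.1297, 0.043]
eef_rot: [0.208, 3.133, -0.002]
force: [-1.7, -2.9, 6.0]
gripper_width: 0.207
```

Emit:
step_arm(
  commands=[
    {"claw": 5,"x": 0,"y": 0,"z": 0,"rx": 0,"ry": 0,"rz": 0},
    {"claw": 5,"x": 0,"y": 0,"z": 0,"rx": 0,"ry": 0,"rz": 0},
    {"claw": 5,"x": 0,"y": 0,"z": 0,"rx": 0,"ry": 0,"rz": 0},
  ],
)

```text
clock: 12.05
eef_pos: [0.5108, 0.1297, 0.043]
eef_rot: [0.208, 3.134, -0.002]
force: [-0.7, -2.9, 5.4]
gripper_width: 0.201
```

Run:
```python
from h import *
o=ctrl.get_obs(); p=np.array(o['eef_pos'])*1000; print(p,o['force'],o['gripper_width'])
M=R.from_rotvec(o['eef_rot']).as_matrix()
# rows: rotate grasp point by 2 deg steps about the hinge, tool upright
H=np.array([697.1,105.8]); L=np.array([-.9913,.1317])@(p[:2]-H); print('L',L)
a=np.radians(np.arange(0,33,2)); print([(round(x,1),round(z,1)) for x,z in zip(np.diff(L*np.cos(a)),-np.diff(L*np.sin(a)))], 'x axis',M[:,0])
```

```text
[510.80362115 129.66253217  43.01199463] [-0.72419081 -2.88900191  5.36730224] 0.20109537548398407
L 187.8182958367869
[(np.float64(-0.1), np.float64(-6.6)), (np.float64(-0.3), np.float64(-6.5)), (np.float64(-0.6), np.float64(-6.5)), (np.float64(-0.8), np.float64(-6.5)), (np.float64(-1.0), np.float64(-6.5)), (np.float64(-1.3), np.float64(-6.4)), (np.float64(-1.5), np.float64(-6.4)), (np.float64(-1.7), np.float64(-6.3)), (np.float64(-1.9), np.float64(-6.3)), (np.float64(-2.1), np.float64(-6.2)), (np.float64(-2.3), np.float64(-6.1)), (np.float64(-2.6), np.float64(-6.0)), (np.float64(-2.8), np.float64(-5.9)), (np.float64(-3.0), np.float64(-5.8)), (np.float64(-3.2), np.float64(-5.7)), (np.float64(-3.4), np.float64(-5.6))] x axis [-0.99122341  0.13219131 -0.00126481]
```

Emit:
step_arm(
  commands=[
    {"claw": 5,"x": 0,"y": 0,"z": -6.5,"rx": 0,"ry": 0,"rz": 0},
    {"claw": 5,"x": -0.3,"y": 0,"z": -6.5,"rx": 0,"ry": 0,"rz": 0},
    {"claw": 5,"x": -0.6,"y": 0,"z": -6.5,"rx": 0,"ry": 0,"rz": 0},
    {"claw": 5,"x": -0.8,"y": 0,"z": -6.5,"rx": 0,"ry": 0,"rz": 0},
    {"claw": 5,"x": -1,"y": 0,"z": -6.5,"rx": 0,"ry": 0,"rz": 0},
  ],
)

```text
clock: 12.47
eef_pos: [0.5136, 0.1293, 0.075]
eef_rot: [0.208, 3.134, -0.002]
force: [4.0, -4.2, -4.8]
gripper_width: 0.201
```

Emit:
step_arm(
  commands=[
    {"claw": 5,"x": -1.3,"y": 0,"z": -6.4,"rx": 0,"ry": 0,"rz": 0},
    {"claw": 5,"x": -1.5,"y": 0,"z": -6.4,"rx": 0,"ry": 0,"rz": 0},
    {"claw": 5,"x": -1.7,"y": 0,"z": -6.3,"rx": 0,"ry": 0,"rz": 0},
    {"claw": 5,"x": -1.9,"y": 0,"z": -6.3,"rx": 0,"ry": 0,"rz": 0},
    {"claw": 5,"x": -2.1,"y": 0,"z": -6.2,"rx": 0,"ry": 0,"rz": 0},
  ],
)

```text
clock: 12.88
eef_pos: [0.5217, 0.1283, 0.1064]
eef_rot: [-0.208, -3.135, 0.002]
force: [4.4, -3.6, -6.1]
gripper_width: 0.204
```

Emit:
step_arm(
  commands=[
    {"claw": 5,"x": -2.3,"y": 0,"z": -6.1,"rx": 0,"ry": 0,"rz": 0},
    {"claw": 5,"x": -2.6,"y": 0,"z": -6,"rx": 0,"ry": 0,"rz": 0},
    {"claw": 5,"x": 0,"y": 0,"z": 0,"rx": 0,"ry": 0,"rz": 0},
    {"claw": 5,"x": 0,"y": 0,"z": 0,"rx": 0,"ry": 0,"rz": 0},
  ],
)

```text
clock: 13.22
eef_pos: [0.5265, 0.1277, 0.1184]
eef_rot: [0.209, 3.135, -0.002]
force: [1.8, -4.2, -3.4]
gripper_width: 0.205
```

Run:
```python
from h import *
o=ctrl.get_obs(); p=np.array(o['eef_pos'])*1000; print(p,o['force'],'est deg',np.degrees(np.arcsin((p[2]-43)/188)))
f=snap('side','s5'); crop(f,220,90,320,165,8,'c7'); t=snap('top','t5')
```

```text
[526.46252356 127.68070557 118.38399973] [ 1.83771142 -4.17717466 -3.42527257] est deg 23.639377383070926
```

View pics/c7.png

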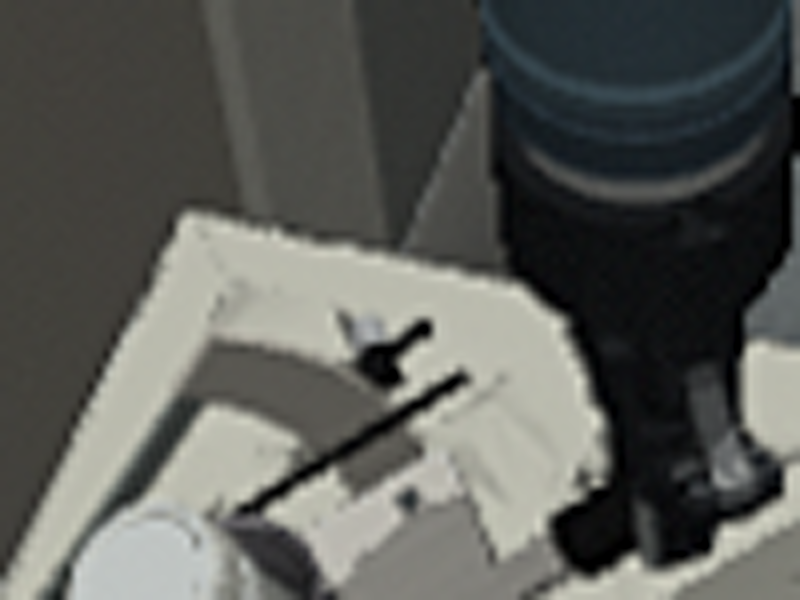

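Run:
```python
from h import *
crop(load('t5'),380,145,440,190,12,'c8')
```

```text
(no output)
```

View pics/c8.png

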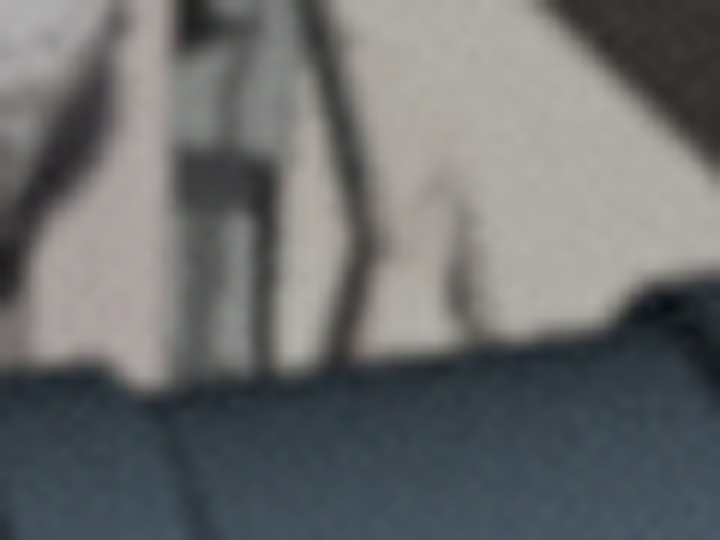

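Run:
```python
from h import *
crop(load('top0'),390,165,430,215,12,'c9')
```

```text
(no output)
```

View pics/c9.png

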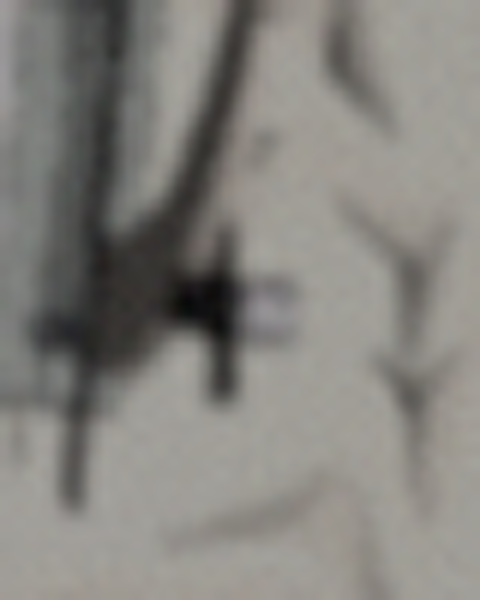

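Run:
```python
from h import *
from scipy.optimize import least_squares
s=load('side0'); t=load('top0'); yd=np.array([-.9913,.1317,0]); xd=np.array([.1317,.9913,0]); z=np.array([0,0,1.]); H=np.array([.6971,.1058,.05])
pt=lambda d,off,l=.15: H+off*xd+l*(np.cos(np.radians(d))*yd+np.sin(np.radians(d))*z)
rs=np.array([284.6,150.6])-proj(s,pt(0,-.071))[0]; rt=np.array([395.8,207.3])-proj(t,pt(0,-.071))[0]; print(rs,rt)
S=lambda *a:proj(s,pt(*a))[0]+rs; T=lambda *a:proj(t,pt(*a))[0]+rt
for w in((1,1),(1,0)):
    f=lambda x:np.r_[(S(x[0],x[1])-[273.4,130.9])*w[0],(T(x[0],x[1])-[408.5,198.5])*w[1]]
    r=least_squares(f,[30,-.08]); print('mark',r.x,r.fun)
print('pointer', least_squares(lambda x:S(x[0],-.071)-[277.9,137.1],[20]).x, least_squares(lambda x:S(x[0],-.071)-[277.9,137.1],[20]).fun)
# inner end of the tab (l=.1) in top
r=least_squares(lambda x:np.r_[T(x[0],x[1])-[408.5,198.5],T(x[0],x[1],.1)-[408.7,183.7]],[30,-.08]);print(r.x,r.fun)
```

```text
[0.0657976  1.03252552] [0.68567482 0.70774584]
mark [28.76350697 -0.08209551] [ 0.08671966  0.05226815  0.07070722 -0.08638115]
mark [28.92358926 -0.08202546] [-8.86757334e-12  3.69482223e-12  0.00000000e+00 -0.00000000e+00]
pointer [23.48714823] [ 0.04100479 -0.0407932 ]
[24.83249597 -0.08467069] [ 1.02556348e-01  2.40059200e+00 -1.74559406e-03 -3.32269513e+00]
```

Emit:
step_arm(
  commands=[
    {"claw": 5,"x": -1.8,"y": 0,"z": -4,"rx": 0,"ry": 0,"rz": 0},
    {"claw": 5,"x": -1.9,"y": 0,"z": -4,"rx": 0,"ry": 0,"rz": 0},
    {"claw": 5,"x": -2,"y": 0,"z": -4,"rx": 0,"ry": 0,"rz": 0},
    {"claw": 5,"x": -2,"y": 0,"z": -3.6,"rx": 0,"ry": 0,"rz": 0},
    {"claw": 5,"x": 0,"y": 0,"z": 0,"rx": 0,"ry": 0,"rz": 0},
  ],
)

```text
clock: 13.73
eef_pos: [0.534, 0.1267, 0.1338]
eef_rot: [-0.208, -3.134, 0.002]
force: [2.7, -4.3, -5.6]
gripper_width: 0.196
```

Emit:
step_arm(
  commands=[
    {"claw": 5,"x": 0,"y": 0,"z": 0,"rx": 0,"ry": 0,"rz": 0},
    {"claw": 5,"x": 0,"y": 0,"z": 0,"rx": 0,"ry": 0,"rz": 0},
    {"claw": 5,"x": 0,"y": 0,"z": 0,"rx": 0,"ry": 0,"rz": 0},
    {"claw": 5,"x": 0,"y": 0,"z": 0,"rx": 0,"ry": 0,"rz": 0},
    {"claw": 5,"x": 0,"y": 0,"z": 0,"rx": 0,"ry": 0,"rz": 0},
  ],
)

```text
clock: 14.15
eef_pos: [0.5337, 0.1268, 0.1334]
eef_rot: [-0.208, -3.134, 0.002]
force: [3.6, -4.0, -4.3]
gripper_width: 0.202
```

Run:
```python
from h import *
o=ctrl.get_obs(); p=np.array(o['eef_pos'])*1000; print(p,o['force'],'est deg',np.degrees(np.arcsin((p[2]-43)/188)))
f=snap('side','s6'); crop(f,220,90,320,165,8,'c10')
```

```text
[533.69387531 126.78005508 133.41854912] [ 3.6068411  -4.00905215 -4.33554988] est deg 28.747448720768553
```

View pics/c10.png

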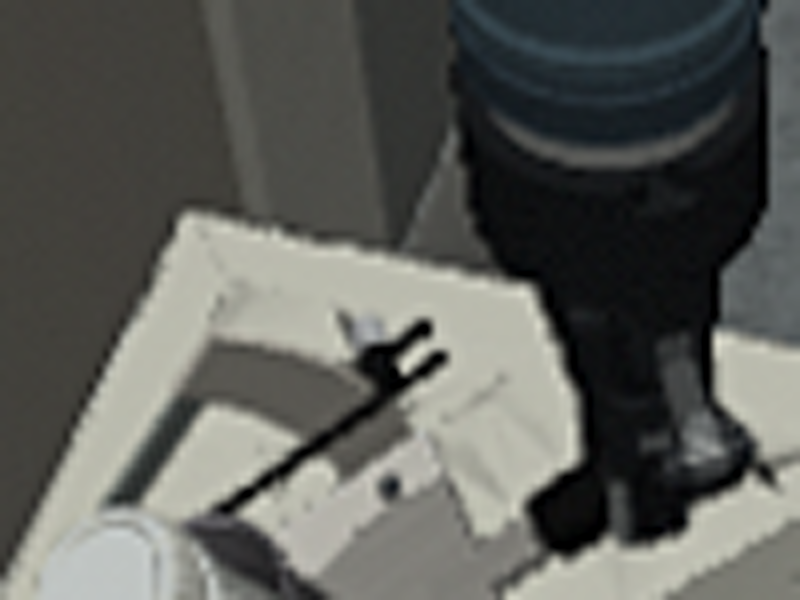

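```bash
python3 -c "
from bench import ctrl
o=ctrl.get_obs(); print(o['dq'].round(4),o['gripper_width'],o['clock']); print(ctrl.finish_job())"
```

```text
[ 0.0016  0.0005  0.0005 -0.0003  0.0001 -0.0006] 0.20135793973194024 14.2
the job is handed in; nothing more can be done
None
```

I put the white pot in the cup with the plate down and let go of it. Then I swung the plate up by its handle to the index mark and handed the job in at 14.2 s, still holding it. The interface gave no verdict.

- **Angle:** I measured the index mark at about 28.8° from both cameras. The plate stands at about 28.7° from the arm's pose. In the last side picture the pointer tip sits where 28.8° predicts. The tolerance is 3.5°.
- **Hold:** the gripper is closed on the handle at about 17 mm, set to 35 N, and joint speeds were near zero.
- **Pot and mark:** in the last side picture the pot stands in the cup clear of the arm, and the mark had not moved.
- **Not rechecked:** after the pot was lifted out, I did not look again at the ribbon roll, timer, label roll or stapler. The path kept clear of them.
- **Limits of the check:** the arm hid the pointer from the top camera, so the pointer's final angle was seen only from the side. A top-view fit of the mark that also used its inner end gave 24.8° with misfits of 2 to 3 pixels. I rejected it, because the fit on the tip alone agreed in both views to within 0.1 pixel.

The first batch of move calls was refused because rows need all seven values. Nothing had moved, so I resent them in full.

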